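# Set a click stop and load the cut-off jig

## Task

Set up the cut-off jig for the next spacer (what stands out past its front edge will be sawn off). Its length stop is set with the click lever: bring the black thumb paddle all the way back to its home stop, towards the open front of the jig, then push it the other way, counting, and leave it in the seventh click from home; never lean on the lever with more than 25 N. Then lay the white spacer block lengthwise in the channel and slide it in until its end bears on the steel stop roller, gently enough that the lever stays in its seventh click, and let go.

Things in the scene. Friction and masses are not known exactly. Their poses are not given: they have to be found in the camera images.
- jig: Aluminium jig fixed to the bench. Origin on the bench under the lever's pivot; x runs along the channel from the open front edge inwards, y to the channel side, z up. Plate 12 mm thick, x -49 to +45, y -100 to +72. A lever bar (z 34 to 40, bolt head to 47) turns on the pivot: long arm to -y with the paddle, short arm to +y with the stop roller. A detent in it drops into the notches of a quadrant below.
- channel_mouth (a point): Middle of the channel floor at the plate's front edge (jig x = -49, y = +45, z = 12), x pointing into the channel. The channel runs along +x between two rails 29.6 mm apart, 8 mm wide, 6 mm high above the floor (top z = 18), from 21 to 67 mm in; from 11 to 21 mm in, the rails' mouths flare out by about 3 mm a side. Outside that nothing stands beside it.
- thumb (a point): Middle of the black upright thumb paddle, 70 mm from the pivot, 54 mm above the bench: 10 mm thick along its travel, 22 mm wide, z 39 to 67, free all round above the bar. A push of about 9 N takes the lever out of a notch, either way; the push builds up with hardly any movement, then falls as the lever snaps into the next notch, about 3 mm a click.
- lever: The click lever; origin on the bench under the pivot, its -y axis along the long arm. Paddle pushed to the jig's +x: clicks forward, the roller moves to -x. Notches: home (paddle nearest the front, -x) and thirteen more; the notch next to home is the first click. A rigid pin stops it a fraction of a click beyond home, and there the push builds up and does not fall.
- stop_roller (a point): Middle of the upright steel stop roller, diameter 16 mm, z 13.5 to 34, hung in the channel under the short arm, 45 mm from the pivot; each click moves it 2 mm. The spacer's end must bear on its side that faces the front (-x). It yields: a push of about 14 N on it throws the lever out of its notch, back towards home.
- spacer_center (a point): Centre (half-way up) of the white plastic spacer block, 27 (its x) x 56 (its y, the long axis) x 20 mm (z), about 45 g, two small dark holes on top; its two ends are alike. It starts flat on the bench to the left of the jig.
- spacer: The same white spacer block; origin at the centre of its underside.
- file_flat: Flat file with green handle, 218 mm long, lying on the bench: leave alone.
- screwdriver_blue: Screwdriver with blue handle, 163 mm long, lying on the bench: leave alone.
- tape_kapton: Roll of amber tape, diameter 86 mm, 20 mm high, lying on the bench: leave alone.
- nickel_reel: Flat grey coil of nickel strip, diameter 68 mm, 9 mm high, lying on the bench: leave alone.
Not all that is in view belongs to the job. Several things look just like the spacer: the one meant starts farthest to the robot's right.

How it is judged:
By the outcome, as a careful person would: the job done as asked, in the order asked, and still so for the second after the job is handed in, with the robot touching nothing.
It also fails if it takes over 72 s, if anything falls off the work surface, if the arm or the gripper's body presses on something with over 40 N, if the wrist force passes 120 N, or if a joint passes its speed limit or range.

## Robot

A 6-joint arm with a two-finger parallel gripper is mounted at the origin on a cart in front of the work surface, level with it; the furniture and walls round the work are solid. World frame = base frame: x ahead of the robot, y to its left, z up, the work surface at z = 0. Lengths are in m, angles in rad, forces in N, time in s.
With the tool pointing down it reaches from about 0.375 to 0.925 m from the base axis. Payload 5.7 kg.
Tool frame: the origin (TCP) lies on the mounting face of the last link; the fingertips stand 173 mm ahead of it and the grasp point (between the pads) lies 155 mm ahead of it (env.nose_length is the distance from the TCP to the fingertips, in m); z points along the fingers, y is the line along which they close (so a half turn about z gives the same grasp; the last joint's range is limited). The gripper opens to 85 mm and grips with 20 to 120 N. Pads are 22 mm wide; open, the fingers measure 114 mm over their backs; the gripper's body (76 mm by 85 mm) begins 54 mm behind the grasp point. The pads swing forward as they close: fully open they stand 13 mm farther back than shut.
Start: joints at [-1.26, 0.359, 1.51, -0, 1.272, -0.115], TCP at [0.248, -0.546, 0.405] pointing down, gripper open.
Joint ranges: [-2.97, 2.97], [-1.01, 2.36], [0.21, 2.38], [-0.96, 4.11], [0.2, 2.71], [-2.98, 2.98]. Speed limits (rad/s): [2.39, 2.39, 3.14, 3.14, 3.14, 3.14].

## Interface

Orientations are given as a 3x3 rotation matrix whose columns are the frame's x, y, z axes.
In Python, from plant import env gives the robot as it stands. The module is installed in compiled form; this text tells all that it offers.
- The arm moves only by the shell command python3 -m jog 'ROWS'. ROWS is text: rows parted by semicolons, each of 5 numbers parted by spaces: the shift along the tool's x, y, z in units of 0.75 m (1.0 is 0.75 m), then the turn about the tool's z in units of 2 pi rad (1.0 is 2 pi rad), then the closure, from 0 (fully open) to 1 (shut). In form: tx ty tz turn hand; .... A call has 1 to 20 rows; each row shifts and turns the commanded pose from where the row before left it, along the tool's axes as they then stand; what a row does not reach is not made up. A row lasts 1/12 s, in which the tool goes at most 41.7 mm and 7.16 degrees, less where a joint would pass 70% of its speed; a pose out of reach is approached as far as the arm can. A call with a number of a shift or a turn outside -1 to 1 is refused whole. A call with a gripper value outside its range is refused whole. The fingers move at their own pace and stop on an object; the grip force is fixed at half the most. Time passes only in rows, so rows that do not move let the fingers close. It gives the time, the measured TCP pose, the force, the opening and the grip force at its end, in the units of the state.
- env.get_obs(): the state, without advancing time (a new reading comes with each control period).
- env.read_camera(name): name is "scene" or "top" or "wrist"; returns the picture (420x560x3 uint8, red, green, blue); there is no depth.
- env.calibration(name): a dict with "mtx" (3x3 intrinsics, pixels), "D" ([k1, k2, p1, p2, k3] as OpenCV has them; the pictures are not rectified), "R" (3x3) and "t" (3): a world point X has camera coordinates R X + t; the wrist camera has in their place "hand_eye" (4x4, takes a point from camera to tool coordinates, whose origin is the TCP and whose axes are the flange's). Camera axes: x right, y down, z forward; pixel columns grow to the right and rows downward; lengths in m; the calibration is good to about 2 mm. A picture is of the moment at which its call begins: read the wrist's pose just before it. calibration takes no time and is no camera call.
- env.hand_in(): hands the job in; it is judged then, once.
The state is a dict: "clock": time; "q": joint angles; "joint_vel": joint speeds; "joint_torque": joint torques, N m; "tool_pos": TCP position; "eef_rot": TCP orientation; "wrist_force": force on the tool from outside, world axes, zero at the start; "wrist_torque": the same for the moment, N m; "finger_gap": finger opening in m; "finger_force": force on a finger pad.
Only numpy, scipy, OpenCV 4.12 (cv2) and the standard library are available. Lean on these libraries where they do the work, as an engineer would, in place of code of your own. Each camera call takes 0.05 s, during which the arm holds its last target. There are 200 camera calls.

## Working session

There is one attempt and no reset: what is moved stays moved. The work goes in short steps, Python scripts to look and compute and a shell command to move; the robot and the scene stay as the last step left them, time stands still between calls to the robot, and variables do not carry over. Pictures are saved under pics/ and viewed, at most 10 in all, crops included, and the job is handed in when it is done.

```bash
mkdir -p pics; python3 - <<'E'
from plant import env
import cv2,numpy as np
o=env.get_obs(); print(o['clock'],o['tool_pos'],o['eef_rot'],o['finger_gap'],env.nose_length)
for n in ['scene','top']:
    im=env.read_camera(n); cv2.imwrite(f'pics/{n}.png',im[:,:,::-1])
    c=env.calibration(n); print(n,c)
print(env.calibration('wrist'))
E
```

```text
0.0 [ 0.24771472 -0.54607001  0.40383219] [[ 9.10704116e-01  4.13058906e-01 -5.94104484e-04]
 [ 4.13059282e-01 -9.10702346e-01  1.80756210e-03]
 [ 2.05577275e-04 -1.89155462e-03 -9.99998190e-01]] 0.08523609075552321 0.1734
scene {'mtx': array([[457.7496732 ,   0.        , 281.23508666],
       [  0.        , 457.7496732 , 218.22932706],
       [  0.        ,   0.        ,   1.        ]]), 'D': array([0.02922306, 0.        , 0.        , 0.        , 0.        ]), 'R': array([[-0.91453783, -0.40397731,  0.02056446],
       [-0.25104418,  0.52699036, -0.81194703],
       [ 0.3171709 , -0.74771886, -0.58336877]]), 't': array([0.46935066, 0.24218205, 1.05844624])}
top {'mtx': array([[452.90081451,   0.        , 285.86967579],
       [  0.        , 452.90081451, 209.08735068],
       [  0.        ,   0.        ,   1.        ]]), 'D': array([-0.07440183,  0.        ,  0.        ,  0.        ,  0.        ]), 'R': array([[-4.61843046e-04, -9.99999893e-01,  4.02705118e-05],
       [-9.95634317e-01,  4.56068041e-04, -9.33386200e-02],
       [ 9.33385916e-02, -8.32024961e-05, -9.95634421e-01]]), 't': array([-0.05967427,  0.55041499,  1.44117782])}
{'mtx': array([[370.88914523,   0.        , 278.14612102],
       [  0.        , 370.88914523, 209.11776822],
       [  0.        ,   0.        ,   1.        ]]), 'D': array([-0.077646,  0.      ,  0.      ,  0.      ,  0.      ]), 'hand_eye': array([[ 4.11144370e-04, -9.51651977e-01, -3.07178034e-01,
         7.86645002e-02],
       [ 9.99999855e-01,  4.98122326e-04, -2.04750272e-04,
         1.44790326e-03],
       [ 3.47863239e-04, -3.07177906e-01,  9.51652044e-01,
         3.07454927e-02],
       [ 0.00000000e+00,  0.00000000e+00,  0.00000000e+00,
         1.00000000e+00]])}
```

View pics/top.png

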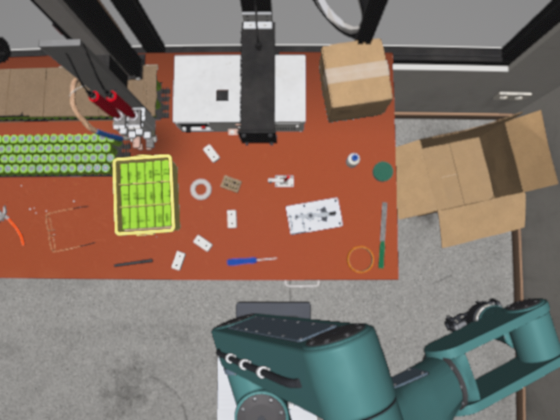

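View pics/scene.png

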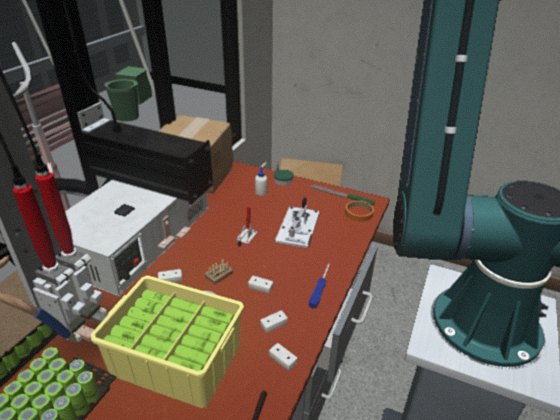

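Top view: there are four white blocks, at (211,153), (231,219), (202,243) and (178,260). The one farthest to the robot's right (largest column, smallest y) is (231,219), left of the jig at (314,216). Next I'll measure it and confirm in a crop.

```bash
cat > h.py <<'E'
from plant import env
import cv2,numpy as np
def cam(n,o=None):
    c=env.calibration(n)
    if n=='wrist':
        H=c['hand_eye']; o=o or env.get_obs(); Rw=o['eef_rot']@H[:3,:3]; p=o['eef_rot']@H[:3,3]+o['tool_pos']
    else: Rw=c['R'].T; p=-c['R'].T@c['t']
    return c['mtx'],c['D'],Rw,p
def ray(C,uv,z):
    K,D,Rw,p=C
    u=cv2.undistortPoints(np.array(uv,float).reshape(-1,1,2),K,D).reshape(-1,2)
    d=np.c_[u,np.ones(len(u))]@Rw.T
    return p+d*((z-p[2])/d[:,2])[:,None]
def proj(C,X):
    K,D,Rw,p=C
    X=(np.array(X,float).reshape(-1,3)-p)@Rw
    return cv2.projectPoints(X,np.zeros(3),np.zeros(3),K,D)[0].reshape(-1,2)
E
python3 - <<'E'
from h import *
im=cv2.imread('pics/top.png'); C=cam('top')
hsv=cv2.cvtColor(im,cv2.COLOR_BGR2HSV)
m=((hsv[...,1]<60)&(hsv[...,2]>150)).astype('uint8')*255
cs,_=cv2.findContours(m[130:275,160:350],cv2.RETR_EXTERNAL,cv2.CHAIN_APPROX_NONE)
for c in cs:
    if cv2.contourArea(c)<40: continue
    c=c+np.array([160,130]); r=cv2.minAreaRect(c); b=cv2.boxPoints(r)
    z=.02 if r[0][0]<250 else .012
    print(np.round(r[0],1),ray(C,[r[0]],z).round(4), ray(C,b,z)[:,:2].round(3).tolist())
cr=im[140:270,170:350]; cv2.imwrite('pics/crop.png',cv2.resize(cr,None,fx=4.4,fy=4.4,interpolation=cv2.INTER_CUBIC))
E
```

```text
[178.1 260.2] [[0.385  0.2887 0.02  ]] [[0.362, 0.312], [0.417, 0.294], [0.408, 0.266], [0.353, 0.283]]
[202.3 242.7] [[0.4416 0.2106 0.02  ]] [[0.445, 0.243], [0.47, 0.227], [0.438, 0.178], [0.413, 0.194]]
[231.5 218.5] [[0.5203 0.1167 0.02  ]] [[0.548, 0.132], [0.548, 0.102], [0.493, 0.102], [0.493, 0.131]]
[313.9 215.7] [[ 0.53   -0.1514  0.012 ]] [[0.563, -0.057], [0.593, -0.23], [0.497, -0.245], [0.468, -0.074]]
[200. 189.] [[0.6171 0.2212 0.02  ]] [[0.65, 0.255], [0.65, 0.189], [0.584, 0.188], [0.584, 0.254]]
[280.5 180.5] [[ 0.6461 -0.0423  0.012 ]] [[0.664, -0.001], [0.664, -0.083], [0.628, -0.083], [0.628, -0.001]]
[210.9 152.9] [[0.7372 0.1873 0.02  ]] [[0.752, 0.217], [0.77, 0.194], [0.723, 0.158], [0.705, 0.181]]
```

View pics/crop.png

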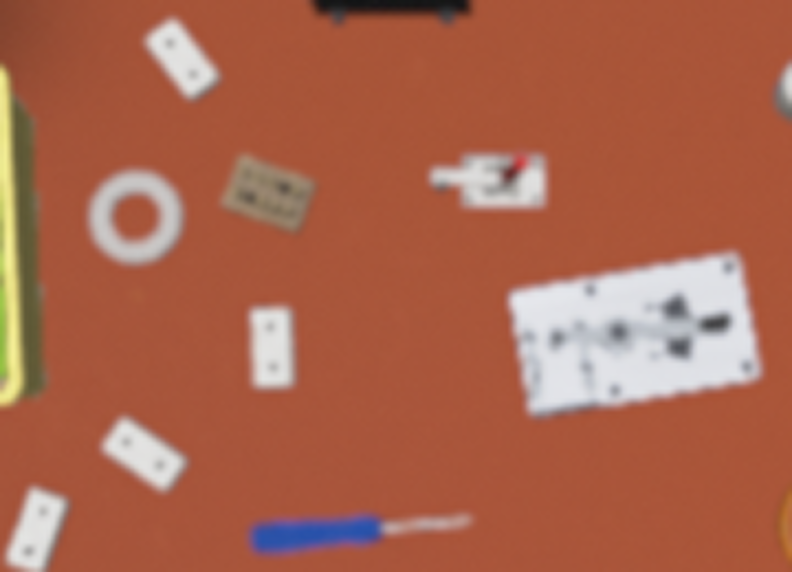

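The crop shows it clearly: a white block with two dark holes at crop (271,347), which is top (231,219). The jig's channel side is on the left and its paddle is on the right at about crop (715,322). Next I'll move the wrist camera over the jig.

```bash
python3 -m jog '0.0347 -0.0196 0.0037 0 0;0.0347 -0.0196 0.0037 0 0;0.0347 -0.0196 0.0037 0 0;0.0347 -0.0196 0.0037 0 0;0.0347 -0.0196 0.0037 0 0;0.0347 -0.0196 0.0037 0 0;0.0347 -0.0196 0.0037 0 0;0.0347 -0.0196 0.0037 0 0;0.0347 -0.0196 0.0037 0 0;0.0347 -0.0196 0.0037 0 0;0.0347 -0.0196 0.0037 0 0;0.0347 -0.0196 0.0037 0 0;0.0347 -0.0196 0.0037 0 0;0.0347 -0.0196 0.0037 0 0;0.0347 -0.0196 0.0037 0 0;0.0347 -0.0196 0.0037 0 0;0 0 0 -0.019 0.3;0 0 0 -0.019 0.3;0 0 0 -0.019 0.3;0 0 0 -0.019 0.3'; python3 -m jog '0 0 0 -0.019 0.6;0 0 0 -0.019 0.6;0 0 0 -0.019 0.6;0 0 0 -0.019 0.6;0 0 0 -0.019 0.6;0 0 0 -0.019 0.6;0 0 0 -0.019 0.6;0 0 0 0 0.6;0 0 0 0 .6'
python3 - <<'E'
from h import *
o=env.get_obs(); im=env.read_camera('wrist'); cv2.imwrite('pics/w1.png',im[:,:,::-1])
import pickle; pickle.dump(o,open('pics/w1.pkl','wb')); print(o['q'],o['eef_rot'])
E
```

```text
clock: 1.77
tool_pos: [0.5299, -0.1597, 0.3598]
eef_rot: [[0.614, 0.79, -0.001], [0.79, -0.614, 0.0], [-0.0, -0.001, -1.0]]
wrist_force: [1.5, -0.4, -1.1]
finger_gap: 0.06
finger_force: 0.0
clock: 2.52
tool_pos: [0.5297, -0.1601, 0.36]
eef_rot: [[-0.164, 0.986, -0.001], [0.986, 0.164, 0.0], [0.0, -0.001, -1.0]]
wrist_force: [0.9, 0.4, 0.1]
finger_gap: 0.0343
finger_force: 0.0
[-4.18437966e-01  3.38035576e-01  1.66547405e+00  9.21154697e-05
  1.13880203e+00 -5.83119933e-01] [[-1.63900389e-01  9.86476697e-01 -6.22978327e-04]
 [ 9.86476784e-01  1.63900636e-01  3.68590356e-04]
 [ 4.65712341e-04 -5.54141553e-04 -9.99999738e-01]]
```

View pics/w1.png

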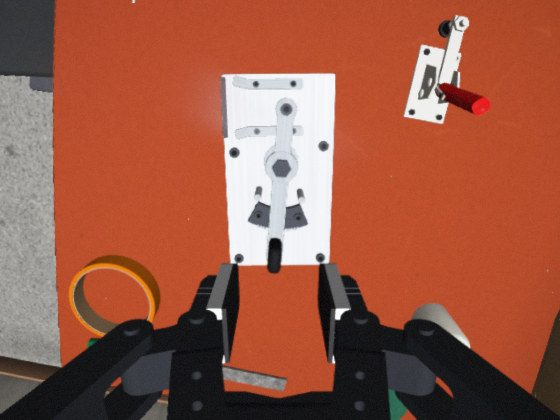

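The wrist view shows the plate from (222,75) to (331,265), pivot bolt (282,168), roller pin (286,109), paddle (274,255), and the channel rails at top with the mouth on the left.

```bash
python3 - <<'E'
from h import *
import pickle
o=pickle.load(open('pics/w1.pkl','rb')); C=cam('wrist',o); im=cv2.imread('pics/w1.png')
cor=np.array([[222,75],[335,73],[331,265],[230,266]])
P=ray(C,cor,.012); print(P.round(4))
# jig pts: front-left(-49,72) back(45,72) back(45,-100) front(-49,-100)
J=np.array([[-49,72],[45,72],[45,-100],[-49,-100]])*1e-3
a=J-J.mean(0); b=P[:,:2]-P[:,:2].mean(0); H=a.T@b; U,S,V=np.linalg.svd(H); R=(U@V).T
t=P[:,:2].mean(0)-R@J.mean(0); print('yaw',np.degrees(np.arctan2(R[1,0],R[0,0])),'orig',t,'res',(P[:,:2]-(J@R.T+t)).round(4).tolist())
for n,uv,z in [('pivot',(282,168),.047),('rollerpin',(286,109),.04)]:
    X=ray(C,[uv],z)[0]; print(n,X.round(4),(R.T@(X[:2]-t)).round(4))
h=cv2.cvtColor(im,cv2.COLOR_BGR2HSV); m=((h[...,2]<60)).astype('uint8'); m[:235]=0;m[275:]=0;m[:,:262]=0;m[:,290:]=0
ys,xs=np.nonzero(m); print('paddle px',xs.min(),xs.max(),ys.min(),ys.max())
for r in range(238,274,4):
    x=np.nonzero(m[r])[0]; 
    if len(x): print(r,x.min(),x.max())
for uv in [(274,244),(275,268)]:
    for z in(.04,.067):
        X=ray(C,[uv],z)[0]; print(uv,z,X.round(4),(R.T@(X[:2]-t)).round(4))
E
```

```text
[[ 0.47   -0.079   0.012 ]
 [ 0.5604 -0.0623  0.012 ]
 [ 0.5925 -0.2312  0.012 ]
 [ 0.4982 -0.248   0.012 ]]
yaw 10.14498440319141 orig [ 0.52976521 -0.14101116] res [[0.0011, -0.0002], [-0.001, -0.0001], [0.0008, 0.0003], [-0.001, 0.0]]
pivot [ 0.5296 -0.1401  0.047 ] [-0.     0.001]
rollerpin [ 0.5252 -0.0961  0.04  ] [0.0035 0.045 ]
paddle px 268 280 238 272
238 274 274
242 270 280
246 269 280
250 269 280
254 269 280
258 268 280
262 268 279
266 268 279
270 269 278
(274, 244) 0.04 [ 0.5341 -0.2069  0.04  ] [-0.0073 -0.0656]
(274, 244) 0.067 [ 0.5325 -0.1954  0.067 ] [-0.0068 -0.054 ]
(275, 268) 0.04 [ 0.5386 -0.229   0.04  ] [-0.0068 -0.0881]
(275, 268) 0.067 [ 0.5366 -0.2154  0.067 ] [-0.0064 -0.0744]
```

```bash
python3 -m jog '-0.0137 -0.0005 0.02 0 0.6;-0.0137 -0.0005 0.02 0 0.6;-0.0137 -0.0005 0.02 0 0.6;-0.0137 -0.0005 0.02 0 0.6;-0.0137 -0.0005 0.02 0 0.6;0 0 0.025 0 0.6;0 0 0.025 0 0.6;0 0 0.02 0 0.6;0 0 0.02 0 0.6;0 0 0 0 0.7;0 0 0 0 0.7;0 0 0 0 0.7'
python3 - <<'E'
from h import *
o=env.get_obs(); im=env.read_camera('wrist'); cv2.imwrite('pics/w2.png',im[:,:,::-1])
print(o['wrist_force'])
E
```

```text
clock: 3.57
tool_pos: [0.537, -0.2113, 0.2184]
eef_rot: [[-0.166, 0.986, 0.001], [0.986, 0.166, -0.0], [-0.0, 0.001, -1.0]]
wrist_force: [1.4, 0.3, 0.2]
finger_gap: 0.0255
finger_force: 0.0
[1.43048911 0.31031173 0.21949775]
```

View pics/w2.png

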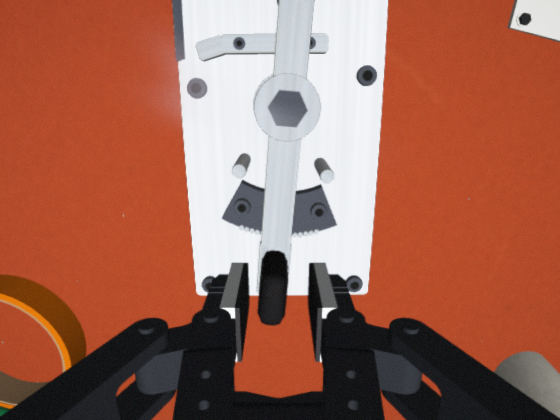

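The paddle sits at (273,290), between the fingers and clear on both sides. The bar's pins are at (240,168) and (323,170). I'll push home in small steps and watch the force.

```bash
f() { grep -E 'tool_pos|wrist_f|gap' | tr '\n' ' '; echo; }
python3 -m jog '0 -0.002 0 0 0.7;0 -0.002 0 0 0.7;0 -0.002 0 0 0.7;0 0 0 0 .7'|f
python3 -m jog '0 -0.001 0 0 0.7'|f
python3 -m jog '0 -0.001 0 0 0.7'|f
python3 -m jog '0 -0.001 0 0 0.7'|f
python3 -m jog '0 -0.001 0 0 0.7'|f
python3 -m jog '0 -0.001 0 0 0.7'|f
python3 -m jog '0 -0.001 0 0 0.7'|f
python3 -m jog '0 -0.001 0 0 0.7'|f
```

```text
tool_pos: [0.5319, -0.212, 0.2182] wrist_force: [-1.1, 0.5, -0.6] finger_gap: 0.0255 
tool_pos: [0.5314, -0.2121, 0.2181] wrist_force: [0.7, 0.2, -0.3] finger_gap: 0.0258 
tool_pos: [0.5307, -0.2122, 0.2179] wrist_force: [0.2, 0.9, -0.0] finger_gap: 0.0256 
tool_pos: [0.5299, -0.2123, 0.2178] wrist_force: [0.1, -0.3, -0.3] finger_gap: 0.0258 
tool_pos: [0.5292, -0.2124, 0.2178] wrist_force: [-0.0, -0.4, 0.3] finger_gap: 0.0257 
tool_pos: [0.5284, -0.2125, 0.2177] wrist_force: [-0.6, 0.6, 0.0] finger_gap: 0.0259 
tool_pos: [0.5277, -0.2127, 0.2178] wrist_force: [1.6, 0.1, 0.3] finger_gap: 0.0257 
tool_pos: [0.5273, -0.2128, 0.2178] wrist_force: [3.5, 1.5, -1.7] finger_gap: 0.0259
```

```bash
f() { grep -E 'tool_pos|wrist_f' | tr '\n' ' '; echo; }
python3 -m jog '0 -0.001 0 0 0.7'|f
python3 -m jog '0 -0.001 0 0 0.7'|f
python3 -m jog '0 -0.001 0 0 0.7'|f
python3 -m jog '0 -0.001 0 0 0.7'|f
python3 -m jog '0 -0.001 0 0 0.7'|f
python3 -m jog '0 -0.001 0 0 0.7'|f
```

```text
tool_pos: [0.5269, -0.2128, 0.2179] wrist_force: [5.5, 3.0, -2.0] 
tool_pos: [0.5264, -0.2129, 0.2179] wrist_force: [6.5, 3.8, -4.5] 
tool_pos: [0.5261, -0.213, 0.2179] wrist_force: [7.9, 5.3, -5.5] 
tool_pos: [0.5256, -0.213, 0.2179] wrist_force: [9.6, 4.1, -6.4] 
tool_pos: [0.5249, -0.2132, 0.2179] wrist_force: [3.1, 1.7, -1.0] 
tool_pos: [0.524, -0.2134, 0.218] wrist_force: [7.4, 4.5, -3.7]
```

```bash
f() { grep -E 'tool_pos|wrist_f' | tr '\n' ' '; echo; }
python3 -m jog '0 -0.001 0 0 0.7'|f
python3 -m jog '0 -0.001 0 0 0.7'|f
python3 -m jog '0 -0.001 0 0 0.7'|f
python3 -m jog '0 -0.001 0 0 0.7'|f
python3 -m jog '0 -0.001 0 0 0.7'|f
python3 -m jog '0 -0.001 0 0 0.7'|f
python3 -m jog '0 -0.001 0 0 0.7'|f
```

```text
tool_pos: [0.5234, -0.2135, 0.218] wrist_force: [8.2, 5.0, -4.6] 
tool_pos: [0.5229, -0.2136, 0.218] wrist_force: [8.9, 5.2, -5.8] 
tool_pos: [0.5219, -0.2138, 0.218] wrist_force: [5.1, 3.2, -0.1] 
tool_pos: [0.5211, -0.2139, 0.2181] wrist_force: [7.9, 4.3, -1.9] 
tool_pos: [0.5205, -0.214, 0.2181] wrist_force: [8.5, 5.1, -4.0] 
tool_pos: [0.52, -0.214, 0.2181] wrist_force: [9.8, 5.4, -4.7] 
tool_pos: [0.519, -0.2142, 0.2181] wrist_force: [6.9, 4.2, -1.5]
```

```bash
f() { grep -E 'tool_pos|wrist_f' | tr '\n' ' '; echo; }
python3 -m jog '0 -0.001 0 0 0.7'|f
python3 -m jog '0 -0.001 0 0 0.7'|f
python3 -m jog '0 -0.001 0 0 0.7'|f
python3 -m jog '0 -0.001 0 0 0.7'|f
python3 -m jog '0 -0.001 0 0 0.7'|f
python3 -m jog '0 -0.001 0 0 0.7'|f
```

```text
tool_pos: [0.5182, -0.2143, 0.2182] wrist_force: [8.2, 5.6, -2.5] 
tool_pos: [0.5177, -0.2144, 0.2182] wrist_force: [9.6, 6.0, -2.6] 
tool_pos: [0.5172, -0.2145, 0.2182] wrist_force: [9.8, 6.3, -3.1] 
tool_pos: [0.516, -0.2147, 0.2183] wrist_force: [7.5, 5.0, -0.1] 
tool_pos: [0.5153, -0.2148, 0.2183] wrist_force: [8.8, 4.7, -1.6] 
tool_pos: [0.5148, -0.2149, 0.2183] wrist_force: [10.1, 5.8, -1.7]
```

```bash
f() { grep -E 'tool_pos|wrist_f' | tr '\n' ' '; echo; }
python3 -m jog '0 -0.001 0 0 0.7'|f
python3 -m jog '0 -0.001 0 0 0.7'|f
python3 -m jog '0 -0.001 0 0 0.7'|f
python3 -m jog '0 -0.001 0 0 0.7'|f
```

```text
tool_pos: [0.5143, -0.215, 0.2184] wrist_force: [9.7, 5.6, -1.9] 
tool_pos: [0.5131, -0.2153, 0.2184] wrist_force: [6.7, 3.7, -0.3] 
tool_pos: [0.5125, -0.2154, 0.2184] wrist_force: [8.5, 4.8, -1.0] 
tool_pos: [0.512, -0.2156, 0.2184] wrist_force: [8.7, 6.1, -0.7]
```

```bash
f() { grep -E 'tool_pos|wrist_f' | tr '\n' ' '; echo; }
python3 -m jog '0 -0.001 0 0 0.7'|f
python3 -m jog '0 -0.001 0 0 0.7'|f
python3 -m jog '0 -0.0007 0 0 0.7'|f
```

```text
tool_pos: [0.5115, -0.2157, 0.2185] wrist_force: [9.8, 6.3, -2.5] 
tool_pos: [0.5103, -0.216, 0.2184] wrist_force: [7.5, 3.6, 0.5] 
tool_pos: [0.5097, -0.2161, 0.2185] wrist_force: [7.0, 3.4, -0.3]
```

```bash
python3 - <<'E'
from h import *
o=env.get_obs(); im=env.read_camera('wrist'); cv2.imwrite('pics/w3.png',im[:,:,::-1]); print(o['clock'],o['wrist_force'])
E
```

```text
6.7 [ 7.00714264  3.44324262 -0.29347177]
```

View pics/w3.png

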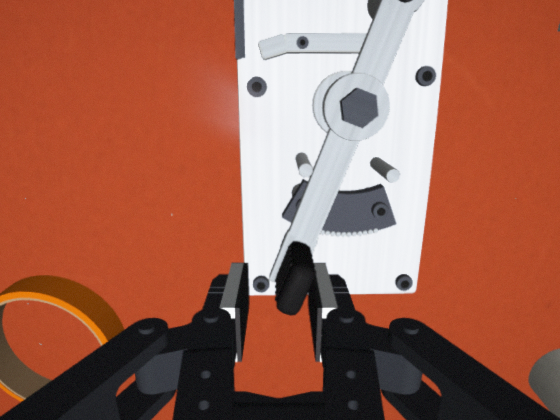

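The view now shows the bar almost against the home-side pin at (305,165). I'll keep pushing to confirm the hard stop.

```bash
f() { grep -E 'tool_pos|wrist_f' | tr '\n' ' '; echo; }
python3 -m jog '0 -0.001 0 0 0.7'|f
python3 -m jog '0 -0.001 0 0 0.7'|f
python3 -m jog '0 -0.0008 0 0 0.7'|f
python3 -m jog '0 -0.0008 0 0 0.7'|f
```

```text
tool_pos: [0.5092, -0.2162, 0.2185] wrist_force: [8.7, 5.1, -1.3] 
tool_pos: [0.5088, -0.2163, 0.2186] wrist_force: [11.0, 5.2, -2.6] 
tool_pos: [0.5086, -0.2164, 0.2186] wrist_force: [12.4, 6.5, -3.2] 
tool_pos: [0.5084, -0.2165, 0.2186] wrist_force: [13.6, 6.9, -4.3]
```

```bash
f() { grep -E 'tool_pos|wrist_f' | tr '\n' ' '; echo; }
python3 -m jog '0 -0.001 0 0 0.7'|f
python3 -m jog '0 0.004 0 0 0.7;0 0.006 0 0 .7;0 0 0 0 .7;0 0 0 0 .7'|f
python3 - <<'E'
from h import *
o=env.get_obs(); im=env.read_camera('wrist'); cv2.imwrite('pics/w4.png',im[:,:,::-1]); import pickle; pickle.dump(o,open('pics/w4.pkl','wb'))
C=cam('wrist',o)
R=np.array([[.9844,-.1761],[.1761,.9844]]);t=np.array([.5298,-.141])
# bar: light pixels between quadrant rows; report dark paddle top bounds
h=cv2.cvtColor(im,cv2.COLOR_RGB2HSV); m=(h[...,2]<45).astype('uint8'); m[:235]=0;m[330:]=0;m[:,:252]=0;m[:,306:]=0
n,l,s,c=cv2.connectedComponentsWithStats(m); i=1+s[1:,4].argmax(); print(s[i],c[i]); X=ray(C,[c[i]],.062)[0]; print(X,R.T@(X[:2]-t),o['wrist_force'])
E
```

```text
tool_pos: [0.5081, -0.2166, 0.2187] wrist_force: [13.8, 5.7, -3.9] 
tool_pos: [0.5117, -0.2152, 0.2176] wrist_force: [0.1, -0.5, 0.4] 
[ 274  245   32   73 1799] [290.66203446 282.05113952]
[ 0.51518597 -0.2064244   0.062     ] [-0.02590729 -0.06183025] [ 0.08207101 -0.49364411  0.36655424]
```

The force built to about 16 N without a drop, so the lever is at home after six snaps back. Now I'll push forward and count.

```bash
f() { grep -E 'tool_pos|wrist_f' | tr '\n' ' '; echo; }
python3 -m jog '0 0.003 0 0 0.7;0 0.003 0 0 0.7;0 0 0 0 .7'|f
python3 -m jog '0 0.001 0 0 0.7'|f
python3 -m jog '0 0.001 0 0 0.7'|f
python3 -m jog '0 0.001 0 0 0.7'|f
python3 -m jog '0 0.001 0 0 0.7'|f
python3 -m jog '0 0.001 0 0 0.7'|f
python3 -m jog '0 0.001 0 0 0.7'|f
python3 -m jog '0 0.001 0 0 0.7'|f
```

```text
tool_pos: [0.5167, -0.2146, 0.2178] wrist_force: [0.6, 0.6, 1.1] 
tool_pos: [0.5171, -0.2145, 0.2177] wrist_force: [-0.8, 0.0, -0.3] 
tool_pos: [0.5179, -0.2143, 0.2177] wrist_force: [-0.4, 0.2, -0.2] 
tool_pos: [0.5187, -0.2142, 0.2178] wrist_force: [-0.6, -0.2, -0.1] 
tool_pos: [0.5194, -0.2141, 0.2178] wrist_force: [-0.3, -0.8, -0.2] 
tool_pos: [0.5202, -0.2139, 0.2178] wrist_force: [-0.3, 0.3, -0.6] 
tool_pos: [0.521, -0.2138, 0.2178] wrist_force: [-0.1, -0.1, 0.7] 
tool_pos: [0.5217, -0.2137, 0.2178] wrist_force: [-0.8, -0.4, 0.1]
```

```bash
f() { grep -E 'tool_pos|wrist_f' | tr '\n' ' '; echo; }
python3 -m jog '0 0.001 0 0 0.7'|f
python3 -m jog '0 0.001 0 0 0.7'|f
python3 -m jog '0 0.001 0 0 0.7'|f
python3 -m jog '0 0.001 0 0 0.7'|f
python3 -m jog '0 0.001 0 0 0.7'|f
python3 -m jog '0 0.001 0 0 0.7'|f
python3 -m jog '0 0.001 0 0 0.7'|f
python3 -m jog '0 0.001 0 0 0.7'|f
```

```text
tool_pos: [0.5221, -0.2136, 0.2177] wrist_force: [-2.8, -1.5, 1.0] 
tool_pos: [0.5225, -0.2136, 0.2177] wrist_force: [-5.6, -5.0, 1.3] 
tool_pos: [0.523, -0.2136, 0.2177] wrist_force: [-6.1, -3.9, 2.2] 
tool_pos: [0.5235, -0.2136, 0.2177] wrist_force: [-6.4, -6.4, 4.0] 
tool_pos: [0.5239, -0.2136, 0.2177] wrist_force: [-8.6, -6.4, 3.5] 
tool_pos: [0.5244, -0.2137, 0.2176] wrist_force: [-9.6, -7.0, 4.0] 
tool_pos: [0.5256, -0.2135, 0.2176] wrist_force: [-6.3, -6.8, 0.6] 
tool_pos: [0.5264, -0.2136, 0.2176] wrist_force: [-7.2, -7.6, 1.4]
```

```bash
f() { grep -E 'tool_pos|wrist_f' | tr '\n' ' '; echo; }
python3 -m jog '0 0.001 0 0 0.7'|f
python3 -m jog '0 0.001 0 0 0.7'|f
python3 -m jog '0 0.001 0 0 0.7'|f
python3 -m jog '0 0.001 0 0 0.7'|f
python3 -m jog '0 0.001 0 0 0.7'|f
python3 -m jog '0 0.001 0 0 0.7'|f
python3 -m jog '0 0.001 0 0 0.7'|f
python3 -m jog '0 0.001 0 0 0.7'|f
python3 -m jog '0 0.001 0 0 0.7'|f
python3 -m jog '0 0.001 0 0 0.7'|f
python3 -m jog '0 0.001 0 0 0.7'|f
```

```text
tool_pos: [0.527, -0.2136, 0.2176] wrist_force: [-9.1, -8.5, 1.7] 
tool_pos: [0.5275, -0.2136, 0.2176] wrist_force: [-9.9, -9.4, 2.8] 
tool_pos: [0.5283, -0.2134, 0.2176] wrist_force: [-3.4, -4.3, 0.7] 
tool_pos: [0.5294, -0.2131, 0.2176] wrist_force: [-7.1, -7.4, 0.8] 
tool_pos: [0.5301, -0.2132, 0.2176] wrist_force: [-8.9, -9.0, 1.0] 
tool_pos: [0.5306, -0.2132, 0.2176] wrist_force: [-9.2, -9.7, 1.7] 
tool_pos: [0.5311, -0.2132, 0.2175] wrist_force: [-9.4, -9.5, 2.3] 
tool_pos: [0.5323, -0.2126, 0.2176] wrist_force: [-4.9, -6.5, 1.9] 
tool_pos: [0.5331, -0.2126, 0.2175] wrist_force: [-6.8, -8.0, 0.8] 
tool_pos: [0.5337, -0.2125, 0.2175] wrist_force: [-8.5, -9.4, 0.1] 
tool_pos: [0.5342, -0.2125, 0.2175] wrist_force: [-9.4, -10.5, 1.3]
```

```bash
f() { grep -E 'tool_pos|wrist_f' | tr '\n' ' '; echo; }
python3 -m jog '0 0.001 0 0 0.7'|f
python3 -m jog '0 0.001 0 0 0.7'|f
python3 -m jog '0 0.001 0 0 0.7'|f
python3 -m jog '0 0.001 0 0 0.7'|f
python3 -m jog '0 0.001 0 0 0.7'|f
python3 -m jog '0 0.001 0 0 0.7'|f
python3 -m jog '0 0.001 0 0 0.7'|f
python3 -m jog '0 0.001 0 0 0.7'|f
python3 -m jog '0 0.001 0 0 0.7'|f
```

```text
tool_pos: [0.5353, -0.2121, 0.2175] wrist_force: [-5.0, -5.1, 0.1] 
tool_pos: [0.5362, -0.2119, 0.2175] wrist_force: [-6.3, -6.5, -0.9] 
tool_pos: [0.5368, -0.2119, 0.2175] wrist_force: [-7.2, -7.0, 0.3] 
tool_pos: [0.5373, -0.2119, 0.2175] wrist_force: [-8.1, -8.4, 1.3] 
tool_pos: [0.5381, -0.2117, 0.2175] wrist_force: [-2.1, -1.7, 0.6] 
tool_pos: [0.5392, -0.2113, 0.2175] wrist_force: [-4.1, -6.0, -0.0] 
tool_pos: [0.5399, -0.2113, 0.2175] wrist_force: [-6.9, -6.6, 1.1] 
tool_pos: [0.5404, -0.2113, 0.2175] wrist_force: [-6.3, -8.1, 1.1] 
tool_pos: [0.5409, -0.2112, 0.2175] wrist_force: [-7.9, -8.2, 0.8]
```

```bash
f() { grep -E 'tool_pos|wrist_f' | tr '\n' ' '; echo; }
python3 -m jog '0 0.001 0 0 0.7'|f
python3 -m jog '0 0.001 0 0 0.7'|f
python3 -m jog '0 0.001 0 0 0.7'|f
python3 -m jog '0 0.001 0 0 0.7'|f
```

```text
tool_pos: [0.5421, -0.2108, 0.2175] wrist_force: [-4.5, -5.8, 0.3] 
tool_pos: [0.5429, -0.2107, 0.2175] wrist_force: [-5.5, -6.8, -0.1] 
tool_pos: [0.5435, -0.2106, 0.2175] wrist_force: [-6.5, -7.6, 1.3] 
tool_pos: [0.544, -0.2106, 0.2175] wrist_force: [-7.8, -7.5, 1.4]
```

Six so far. The next drop is the seventh.

```bash
f() { grep -E 'tool_pos|wrist_f' | tr '\n' ' '; echo; }
python3 -m jog '0 0.0007 0 0 0.7'|f
```

```text
tool_pos: [0.5447, -0.2104, 0.2174] wrist_force: [-0.8, -1.1, -0.3]
```

```bash
python3 -m jog '0 -0.004 0 0 0.7;0 -0.004 0 0 0.7;0 0 0 0 .6;0 0 0 0 .6;0 0 0 0 0.6'
python3 - <<'E'
from h import *
import pickle
R=np.array([[.9844,-.1761],[.1761,.9844]]);t=np.array([.5298,-.141])
o=env.get_obs(); im=env.read_camera('wrist'); cv2.imwrite('pics/w5.png',im[:,:,::-1])
def meas(im,o):
    C=cam('wrist',o); h=cv2.cvtColor(im,cv2.COLOR_RGB2HSV); m=(h[...,2]<45).astype('uint8'); m[:235]=0;m[330:]=0;m[:,:252]=0;m[:,306:]=0
    n,l,s,c=cv2.connectedComponentsWithStats(m); i=1+s[1:,4].argmax(); X=ray(C,[c[i]],.062)[0]; print(s[i],c[i],R.T@(X[:2]-t))
    hx=proj(C,[[*(t),.047]]); print('pivot proj',hx)
meas(im,o)
E
```

```text
clock: 11.55
tool_pos: [0.54, -0.2105, 0.2179]
eef_rot: [[-0.167, 0.986, 0.0], [0.986, 0.167, 0.0], [0.0, 0.0, -1.0]]
wrist_force: [0.7, -0.3, 1.6]
finger_gap: 0.0339
finger_force: 0.0
[ 259  253   27   73 1756] [272.12642369 289.47038724] [-0.00399994 -0.06558341]
pivot proj [[281.24479351 110.3354713 ]]
```

View pics/w5.png

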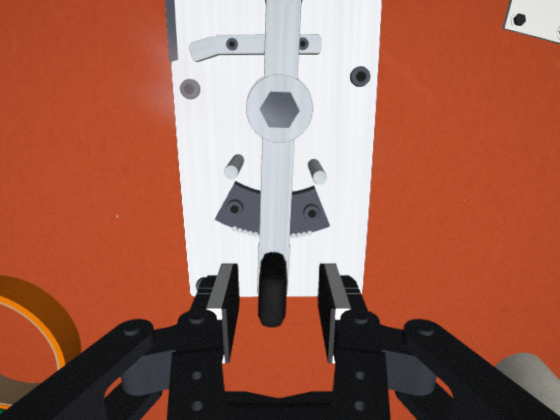

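The lever sits in the seventh click, with the paddle 21.9 mm from home (7 × 3.1 mm). The paddle at (272,289) is free between the fingers. Next I'll lift and go to the spacer.

```bash
python3 -m jog '0 0 -0.0373 0 0.6;0 0 -0.0373 0 0.6;0 0 -0.0373 0 0.6;0 0 -0.0373 0 0.6;0.0358 0.0049 0 0 0.3;0.0358 0.0049 0 0 0.3;0.0358 0.0049 0 0 0.3;0.0358 0.0049 0 0 0.3;0.0358 0.0049 0 0 0.3;0.0358 0.0049 0 0 0.3;0.0358 0.0049 0 0 0.3;0.0358 0.0049 0 0 0.3;0.0358 0.0049 0 0 0.3;0.0358 0.0049 0 0 0.3;0.0358 0.0049 0 0 0.3;0.0358 0.0049 0 0 0.3' >/dev/null
python3 -m jog '0 0 0 0.0198 0.3;0 0 0 0.0198 0.3;0 0 0 0.0198 0.3;0 0 0 0.0198 0.3;0 0 0 0.0198 0.3;0 0 0 0.0198 0.3;0 0 0 0.0198 0.3;0 0 0 0.0198 0.3;0 0 0 0.0198 0.3;0 0 0 0.0198 0.3;0 0 0 0.0198 0.3;0 0 0 0.0198 0.3;0 0 0 0.0198 0.3;0 0 0 0.0198 0.3;0 0 0 0 0.3'
cat > blk.py <<'E'
from h import *
import sys
o=env.get_obs(); im=env.read_camera('wrist'); cv2.imwrite(sys.argv[1],im[:,:,::-1]); z=float(sys.argv[2])
C=cam('wrist',o); h=cv2.cvtColor(im,cv2.COLOR_RGB2HSV); m=((h[...,1]<70)&(h[...,2]>150)).astype('uint8')
cs,_=cv2.findContours(m,cv2.RETR_EXTERNAL,cv2.CHAIN_APPROX_NONE)
for c in cs:
    if cv2.contourArea(c)<800: continue
    r=cv2.minAreaRect(c); W=ray(C,c.reshape(-1,2),z)[:,:2]*1000; w=cv2.minAreaRect(W.astype('float32'))
    B=cv2.boxPoints(w); e=[B[1]-B[0],B[2]-B[1]]; e=max(e,key=np.linalg.norm)
    print(np.round(r[0]),'world mm',np.round(w[0],1),np.round(w[1],1),'long axis yaw',round(np.degrees(np.arctan2(e[1],e[0])),1))
E
python3 blk.py pics/w6.png 0.02
```

```text
clock: 14.18
tool_pos: [0.5294, 0.1146, 0.3298]
eef_rot: [[1.0, -0.007, 0.0], [-0.007, -1.0, 0.0], [0.0, -0.0, -1.0]]
wrist_force: [-0.3, -0.3, 0.7]
finger_gap: 0.0599
finger_force: 0.0
[277. 205.] world mm [521.1 114.1] [57.8 27.1] long axis yaw 2.4
[528. 200.] world mm [523.4 -91.6] [93.2 57.2] long axis yaw 10.7
[138.  78.] world mm [618.2 214.7] [65.4 64.4] long axis yaw 87.9
[494.  42.] world mm [643.4 -42.8] [72.8 34. ] long axis yaw 89.8
```

```bash
python3 -m jog '-0.0245 0.0015 0 0 0.3;0 0 0.0251 -0.0078 0.3;0 0 0.0251 0 0.3;0 0 0.0251 0 0.3;0 0 0.0251 0 0.3;0 0 0.0251 0 0.3;0 0 0.0251 0 0.3;0 0 0.0251 0 0.3;0 0 0.0248 0 0.3;0 0 0 0 0.3;0 0 0 0 1;0 0 0 0 1;0 0 0 0 1;0 0 0 0 1;0 0 0 0 1;0 0 0 0 1;0 0 0 0 1;0 0 0 0 1'
```

```text
clock: 15.73
tool_pos: [0.5117, 0.1135, 0.1807]
eef_rot: [[0.999, 0.047, 0.003], [0.047, -0.999, 0.0], [0.003, -0.0, -1.0]]
wrist_force: [-1.0, 0.9, 6.5]
finger_gap: 0.0254
finger_force: 59.8
```

Gripped at 60 N. Next I'll lift and carry it to just in front of the channel.

```bash
python3 -m jog '0 0 -0.0264 0 1;0 0 -0.0264 0 1;0 0 -0.0264 0 1;-0.0105 0.0295 0 0 1;-0.0105 0.0295 0 0 1;-0.0105 0.0295 0 0 1;-0.0105 0.0295 0 0 1;-0.0105 0.0295 0 0 1;-0.0105 0.0295 0 0 1;-0.0105 0.0295 0 0 1;-0.0105 0.0295 0 0 1;-0.0105 0.0295 0 0 1;-0.0105 0.0295 0 0 1;0 0 0 -0.0103 1;0 0 0 -0.0103 1;0 0 0 0 1;0 0 0 0 1'
python3 blk.py pics/w7.png 0.079
```

```text
clock: 17.15
tool_pos: [0.4427, -0.1114, 0.2391]
eef_rot: [[0.985, 0.173, 0.001], [0.173, -0.985, -0.0], [0.001, 0.0, -1.0]]
wrist_force: [0.2, -0.5, -0.2]
finger_gap: 0.0253
finger_force: 59.2
[ 48. 373.] world mm [388.2 -12.7] [17.7 35.5] long axis yaw -42.7
[278. 271.] world mm [ 452.9 -111. ] [57.7 26.5] long axis yaw 10.2
[387.  91.] world mm [ 526.5 -136.5] [ 61.1 114.2] long axis yaw -80.0
```

View pics/w7.png

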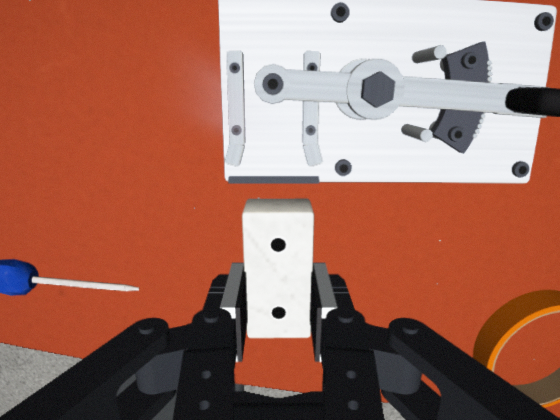

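The view shows the block held squarely between the pads, with its near end at v≈205. The rails' bolts are at (235,67)/(235,130) and (312,67)/(312,130), the mouth strip centre is at (275,180), and the plate's front edge is at v≈182. Next I'll compute the lateral and depth offsets.

```bash
python3 - <<'E'
from h import *
o=env.get_obs(); C=cam('wrist',o); T=o['eef_rot'];p=o['tool_pos']
def tl(n,uv,z): print(n,((ray(C,uv,z)-p)@T*1000).round(1).tolist())
tl('bolts',[(235,67),(312,67),(236,130),(312,130)],.018)
tl('plate front edge',[(226,182),(529,182)],.012)
tl('plate left',[(220,5),(226,182)],.012)
tl('roller pin',[(272,84)],.04); tl('pivot',[(377,90)],.047)
tl('block top front',[(245,213),(312,213)],.0784); tl('block back',[(246,338),(311,338)],.0784)
tl('front',[(245,202),(312,202)],.0584)
im=cv2.imread('pics/w7.png',0); print(im[100,222:330].tolist())
E
```

```text
bolts [[90.1, -19.6, 221.1], [90.0, 17.8, 221.1], [59.7, -20.0, 221.1], [59.7, 18.5, 221.1]]
plate front edge [[31.1, -27.0, 227.1], [31.8, 143.1, 227.1]]
plate left [[119.3, -26.8, 227.1], [31.1, -27.0, 227.1]]
roller pin [[81.7, -1.3, 199.1]]
pivot [[79.5, 42.8, 192.1]]
block top front [[35.6, -10.9, 160.7], [35.6, 13.9, 160.7]]
block back [[-19.7, -12.1, 160.6], [-19.7, 15.2, 160.6]]
front [[33.8, -12.6, 180.7], [33.8, 15.7, 180.7]]
[229, 237, 237, 238, 235, 227, 210, 208, 209, 209, 210, 211, 212, 212, 212, 213, 212, 215, 217, 217, 204, 169, 176, 235, 240, 240, 240, 240, 241, 241, 240, 241, 241, 241, 241, 241, 241, 241, 239, 226, 189, 189, 199, 205, 203, 207, 209, 206, 209, 204, 207, 208, 206, 207, 209, 207, 204, 205, 200, 193, 185, 202, 222, 226, 227, 227, 227, 227, 228, 228, 217, 204, 204, 206, 208, 211, 202, 191, 196, 192, 180, 166, 169, 175, 174, 173, 174, 174, 175, 178, 181, 184, 185, 190, 189, 195, 195, 197, 199, 201, 199, 200, 202, 201, 202, 200, 199, 198]
```

```bash
f() { grep -E 'tool_pos|wrist_f|gap' | tr '\n' ' '; echo; }
python3 -m jog '0.0027 -0.0029 0.01 0 1;0 0 0.02 0 1;0 0 0.02 0 1;0 0 0.008 0 1;0 0 0 0 1;0 0 0 0 1'|f
python3 -m jog '0 0 0.001 0 1;0 0 0 0 1'|f
python3 -m jog '0 0 0.001 0 1;0 0 0 0 1'|f
```

```text
tool_pos: [0.4442, -0.1085, 0.1949] wrist_force: [0.6, -0.2, -0.3] finger_gap: 0.0255 
tool_pos: [0.4446, -0.1089, 0.1949] wrist_force: [1.0, -0.2, -0.9] finger_gap: 0.0255 
tool_pos: [0.4444, -0.1089, 0.1941] wrist_force: [0.8, 0.5, 0.2] finger_gap: 0.0252
```

```bash
f() { grep -E 'tool_pos|wrist_f' | tr '\n' ' '; echo; }
python3 -m jog '0 0 0.001 0 1;0 0 0 0 1'|f
python3 -m jog '0.003 0 0 0 1;0.003 0 0 0 1;0.003 0 0 0 1'|f
python3 -m jog '0.003 0 0 0 1;0.003 0 0 0 1'|f
python3 blk.py pics/w8.png 0.033
```

```text
tool_pos: [0.4443, -0.1089, 0.1931] wrist_force: [-1.1, 0.8, 0.3] 
tool_pos: [0.4512, -0.1077, 0.193] wrist_force: [-0.1, -0.2, 0.1] 
tool_pos: [0.4557, -0.1068, 0.193] wrist_force: [0.2, 1.1, -1.1] 
[383. 170.] world mm [ 506.9 -143.7] [125.2 133.9] long axis yaw -79.9
```

View pics/w8.png

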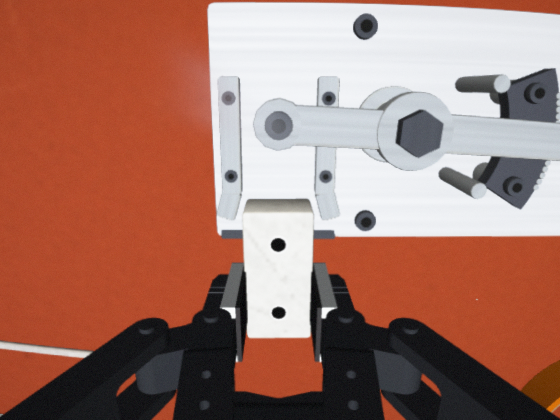

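The block, at u 245–313, is centred between the rails (u 241–315) with its end at the flare. Next I'll slide it in.

```bash
f() { grep -E 'tool_pos|wrist_f' | tr '\n' ' '; echo; }
python3 -m jog '0.003 0 0 0 1;0.003 0 0 0 1;0.003 0 0 0 1'|f
python3 -m jog '0.003 0 0 0 1;0.003 0 0 0 1'|f
python3 -m jog '0.003 0 0 0 1;0.003 0 0 0 1'|f
python3 -m jog '0.002 0 0 0 1;0.002 0 0 0 1'|f
```

```text
tool_pos: [0.4621, -0.1056, 0.193] wrist_force: [-0.2, -0.5, 0.3] 
tool_pos: [0.4666, -0.1048, 0.193] wrist_force: [0.3, -0.3, -0.3] 
tool_pos: [0.4711, -0.1041, 0.193] wrist_force: [0.2, 0.2, -0.7] 
tool_pos: [0.474, -0.1035, 0.193] wrist_force: [-0.7, -0.2, -0.0]
```

```bash
f() { grep -E 'tool_pos|wrist_f' | tr '\n' ' '; echo; }
python3 -m jog '0.001 0 0 0 1;0.001 0 0 0 1'|f
python3 -m jog '0.001 0 0 0 1;0.001 0 0 0 1'|f
python3 -m jog '0.001 0 0 0 1'|f
python3 -m jog '0.001 0 0 0 1'|f
```

```text
tool_pos: [0.4753, -0.1033, 0.193] wrist_force: [-0.2, 0.0, -0.7] 
tool_pos: [0.4767, -0.103, 0.193] wrist_force: [0.1, -0.2, -0.7] 
tool_pos: [0.4775, -0.1029, 0.193] wrist_force: [-0.5, 0.8, -0.7] 
tool_pos: [0.4782, -0.1028, 0.193] wrist_force: [0.2, -0.3, -0.4]
```

```bash
f() { grep -E 'tool_pos|wrist_f' | tr '\n' ' '; echo; }
python3 -m jog '0.0007 0 0 0 1'|f
python3 -m jog '0.0007 0 0 0 1'|f
python3 -m jog '0.0007 0 0 0 1'|f
```

```text
tool_pos: [0.4788, -0.1027, 0.193] wrist_force: [-0.6, 0.8, -1.4] 
tool_pos: [0.4793, -0.1026, 0.193] wrist_force: [0.1, 0.5, -0.9] 
tool_pos: [0.4798, -0.1025, 0.193] wrist_force: [-0.4, 0.7, -0.5]
```

```bash
f() { grep -E 'tool_pos|wrist_f' | tr '\n' ' '; echo; }
python3 -m jog '0.0007 0 0 0 1'|f
python3 -m jog '0.0007 0 0 0 1'|f
python3 -m jog '0.0007 0 0 0 1'|f
python3 -m jog '0.0007 0 0 0 1'|f
```

```text
tool_pos: [0.48, -0.1024, 0.1929] wrist_force: [-1.9, -2.7, 0.7] 
tool_pos: [0.4803, -0.1023, 0.1929] wrist_force: [-3.7, -2.5, 1.9] 
tool_pos: [0.4805, -0.1023, 0.1928] wrist_force: [-5.6, -4.0, 2.5] 
tool_pos: [0.4807, -0.1022, 0.1928] wrist_force: [-5.6, -5.0, 3.4]
```

Contact at about 6 N. I'll let go.

```bash
python3 -m jog '0 0 0 0 1;0 0 0 0 0.5;0 0 0 0 0.5;0 0 0 0 0.5;0 0 0 0 0.5;0 0 0 0 0.5;0 0 0 0 .5'
python3 - <<'E'
from h import *
o=env.get_obs(); im=env.read_camera('wrist'); cv2.imwrite('pics/w9.png',im[:,:,::-1])
E
```

```text
clock: 21.08
tool_pos: [0.482, -0.1021, 0.193]
eef_rot: [[0.985, 0.175, 0.0], [0.175, -0.985, 0.0], [0.0, 0.0, -1.0]]
wrist_force: [-0.5, -0.5, -0.1]
finger_gap: 0.0428
finger_force: 0.0
```

View pics/w9.png

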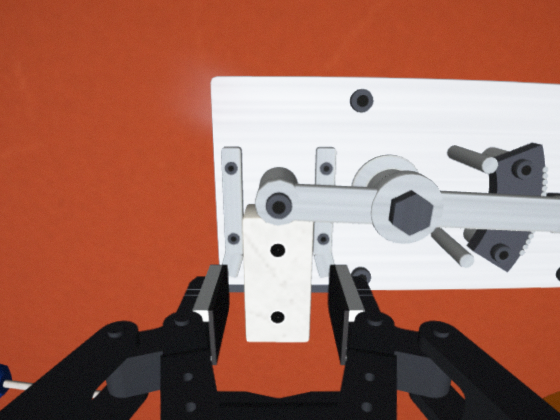

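The block lies in the channel against the roller, with its visible edge at (248,215) and the fingers clear on both sides. A gentle final push on its outer end with shut fingers will make sure it bears on the roller.

```bash
f() { grep -E 'tool_pos|wrist_f|gap' | tr '\n' ' '; echo; }
python3 -m jog '0 0 -0.027 0 0.5;0 0 -0.027 0 0.5;0 0 -0.027 0 0.5;-0.028 0 0 0 1;-0.028 0 0 0 1;0 0 0 0 1;0 0 0 0 1;0 0 0 0 1;0 0 0 0 1;0 0 0 0 1;0 0 0.027 0 1;0 0 0.027 0 1;0 0 0.027 0 1;0 0 0 0 1;0 0 0 0 1'|f
python3 -m jog '0.002 0 0 0 1;0.002 0 0 0 1;0.002 0 0 0 1;0.002 0 0 0 1;0.002 0 0 0 1'|f
python3 -m jog '0.001 0 0 0 1'|f
python3 -m jog '0.001 0 0 0 1'|f
python3 -m jog '0.001 0 0 0 1'|f
```

```text
tool_pos: [0.4404, -0.1093, 0.1923] wrist_force: [-0.3, -0.1, 0.7] finger_gap: -0.0003 
tool_pos: [0.4483, -0.1082, 0.1936] wrist_force: [-0.8, 0.2, 1.0] finger_gap: -0.0 
tool_pos: [0.4488, -0.1081, 0.1934] wrist_force: [-1.4, -1.8, 1.5] finger_gap: -0.0001 
tool_pos: [0.4491, -0.1079, 0.1932] wrist_force: [-3.2, -1.1, 1.6] finger_gap: -0.0004 
tool_pos: [0.4494, -0.1077, 0.193] wrist_force: [-4.9, -2.5, 3.1] finger_gap: 0.0003
```

```bash
f() { grep -E 'tool_pos|wrist_f|gap' | tr '\n' ' '; echo; }
python3 -m jog '0.0007 0 0 0 1'|f
python3 -m jog '-0.01 0 0 0 1;-0.02 0 0 0 1;0 0 -0.03 0 1;0 0 -0.04 0 1;0 0 -0.04 0 1;0 0 -0.04 0 1;0 0 -0.04 0 1;0 0 0 0 1;0 0 0 0 1'|f
python3 - <<'E'
from h import *
o=env.get_obs(); im=env.read_camera('wrist'); cv2.imwrite('pics/w10.png',im[:,:,::-1]); C=cam('wrist',o)
R=np.array([[.9844,-.1761],[.1761,.9844]]);t=np.array([.5298,-.141])
J=lambda x,y,z:[*(t+R@np.array([x,y])),z]
print(proj(C,[J(-.004,-.07,.06),J(0,0,.047),J(.0015,.045,.04),J(-.049,.045,.012),J(-.0347,.045,.032)]).round())
h=cv2.cvtColor(im,cv2.COLOR_RGB2HSV)
q=proj(C,[J(-.004,-.07,.06)])[0].astype(int)
m=(h[...,2]<45).astype('uint8'); M=np.zeros_like(m); M[max(q[1]-45,0):q[1]+45,max(q[0]-45,0):q[0]+45]=1; m*=M
n,l,s,c=cv2.connectedComponentsWithStats(m)
for i in range(1,n):
    if s[i,4]>60: print('dark',s[i],c[i].round(1),(R.T@(ray(C,[c[i]],.06)[0][:2]-t)).round(4))
E
```

```text
tool_pos: [0.4495, -0.1076, 0.1929] wrist_force: [-6.8, -3.5, 6.1] finger_gap: 0.0 
tool_pos: [0.429, -0.1119, 0.337] wrist_force: [-0.0, -0.2, -0.2] finger_gap: -0.0001 
[[456.  77.]
 [345.  69.]
 [277.  67.]
 [277. 137.]
 [277. 120.]]
dark [429  69  45  17 630] [451.   77.3] [-0.0045 -0.067 ]
```

The paddle is still at x = -4.5 mm (it was -4.0, and a click is 3.1 mm), so the lever is still in the seventh click. The robot is clear of everything, so I'm handing in.

```bash
python3 -c "
from plant import env
print(env.hand_in())"
```

```text
the job is handed in; nothing more can be done
None
```

I brought the lever back to home, set it in the seventh click and slid the spacer in against the stop roller; my last camera check showed it still in the seventh click, and the job is handed in (no verdict was returned).

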